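# Heft two jars and tray the full one

## Robot

A 6-joint arm with a two-finger parallel gripper is mounted at the origin on a cart in front of the work surface, level with it; the furniture and walls round the work are solid. World frame = base frame: x ahead of the robot, y to its left, z up, the work surface at z = 0. Lengths are in m, angles in rad, forces in N, time in s.
With the tool pointing down it reaches from about 0.325 to 0.85 m from the base axis. Payload 4.4 kg.
Tool frame: the origin (TCP) lies at the very end of the fingers, on their centre line; the grasp point (between the pads) lies ctrl.grasp_offset behind it (ctrl.grasp_offset is the distance from the TCP to the grasp point, in m); z points along the fingers, y is the line along which they close (so a half turn about z gives the same grasp; the last joint's range is limited). The gripper opens to 94 mm and grips with 3 to 60 N. Pads are 16 mm wide; open, the fingers measure 119 mm over their backs; the gripper's body (75 mm by 177 mm) begins 78 mm behind the grasp point.
Start: joints at [1.115, 0.207, 1.542, -0, 1.393, -0.15], TCP at [0.173, 0.548, 0.205] pointing down, gripper open.
Joint ranges: [-2.73, 2.73], [-0.86, 2.22], [0.23, 2.46], [-1.11, 4.25], [0.08, 2.63], [-2.82, 2.82]. Speed limits (rad/s): [2.79, 2.79, 3.14, 3.14, 3.14, 3.14].

## Interface

Orientations are given as [roll, pitch, yaw] about the fixed x, y, z axes, in that order (R = Rz(yaw) Ry(pitch) Rx(roll)).
In Python, from plant import ctrl, imaging, close_job gives the robot as it stands.
- The arm moves only by the shell command python3 -m crank 'ROWS'. ROWS is a JSON object of lists of equal length, an entry for each row: "dr": the turn, a rotation vector about the tool's x, y, z in rad, a list of three; "translation": the shift along the tool's x, y, z in m, a list of three; "fingers": the closure, from 0 (fully open) to 1 (shut). In form: {"dr": [[rx, ry, rz], ...], "translation": [[tx, ty, tz], ...], "fingers": [fingers, ...]}. A call has 1 to 20 rows; each row shifts and turns the commanded pose from where the row before left it, along the tool's axes as they then stand; what a row does not reach is not made up. A row lasts 1/12 s, in which the tool goes at most 41.7 mm and 7.16 degrees, less where a joint would pass 70% of its speed; a pose out of reach is approached as far as the arm can. A call is refused whole if a number of a shift passes 0.0417 or a number of a turn 0.125, either way. A call with a gripper value outside its range is refused whole. The fingers move at their own pace and stop on an object; the grip force is fixed at half the most. Time passes only in rows, so rows that do not move let the fingers close. It gives the time, the measured TCP pose, the force, the opening and the grip force at its end, in the units of the state.
- ctrl.observe(): the state, without advancing time (a new reading comes with each control period).
- imaging.capture(name): name is "side" or "top" or "wrist"; returns the picture (400x640x3 uint8, red, green, blue); there is no depth.
- imaging.camera_info(name): a dict with "fovy" (degrees; the focal length in pixels is half the picture's height over the tangent of half this angle, whatever the lens; pixels are square), "cx", "cy" (the principal point, pixels), "T" (4x4, takes a point from camera to world coordinates). Camera axes: x right, y up, looking along -z (the intrinsics and any distortion apply to the point x, -y, -z); pixel columns grow to the right and rows downward; lengths in m; the calibration is good to about 2 mm. The wrist camera is an equidistant fisheye: a pixel r from the principal point sees the ray r / f radians off the axis. A picture is of the moment at which its call begins: read the wrist's pose just before it. camera_info takes no time and is no camera call; for the wrist camera it gives the pose at the moment of the call.
- close_job(): hands the job in; it is judged then, once.
The state is a dict: "t": time; "qpos": joint angles; "dq": joint speeds; "joint_efforts": joint torques, N m; "tool_pos": TCP position; "tcp_rot": TCP orientation; "force": force on the tool from outside, world axes, zero at the start; "ft_torque": the same for the moment, N m; "width": finger opening in m; "finger_force": force on a finger pad.
Only numpy, scipy, OpenCV 4.12 (cv2) and the standard library are available. Lean on these libraries where they do the work, as an engineer would, in place of code of your own. Each camera call takes 0.05 s, during which the arm holds its last target. There are 200 camera calls.

## Task

One of the two identical white jars on the bench is full of steel polishing shot, the other is empty. Lift to feel which one is heavy, and set the full jar down gently, upright, inside the aluminium tray. Leave the empty jar standing upright on the bench, outside the tray.

Things in the scene. Friction and masses are not known exactly. Their poses are not given: they have to be found in the camera images.
- jar_a_mid (a point): one of two jars that look alike: opaque whitish jar, black screw cap, 43 mm diameter, 66 mm tall; straight body up to 53 mm, the cap above is 36 mm across. One is full (0.40 to 0.54 kg), the other empty (0.10 to 0.15 kg); only weight shows which, on either spot. This point is on the jar axis half-way up, 33 mm above the underside; z is the axis, up when it stands
- jar_b_mid (a point): one of two jars that look alike: opaque whitish jar, black screw cap, 43 mm diameter, 66 mm tall; straight body up to 53 mm, the cap above is 36 mm across. One is full (0.40 to 0.54 kg), the other empty (0.10 to 0.15 kg); only weight shows which, on either spot. This point is on the jar axis half-way up, 33 mm above the underside; z is the axis, up when it stands
- tray_floor_mid (a point): shallow bent aluminium tray lying on the bench, 182 mm long (its x axis) by 107 mm wide (its y axis), which does not shift; the rim is 20 mm high, the flat floor inside measures about 170 by 95 mm. This point is the middle of the inner floor, 2 mm above the bench
Not all that is in view belongs to the job. What is shaped like the part that bears jar_b_mid but orange or red is not meant. What is shaped like the part that bears jar_a_mid but brown is not meant.

How it is judged:
By the outcome, as a careful person would: the job done as asked, in the order asked, and still so for the second after the job is handed in, with the robot touching nothing.
It also fails if it takes over 51 s, if anything falls off the work surface, if the arm or the gripper's body presses on something with over 40 N, if the wrist force passes 120 N, or if a joint passes its speed limit or range.

## Working session

There is one attempt and no reset: what is moved stays moved. The work goes in short steps, Python scripts to look and compute and a shell command to move; the robot and the scene stay as the last step left them, time stands still between calls to the robot, and variables do not carry over. Pictures are saved under pics/ and viewed, at most 10 in all, crops included, and the job is handed in when it is done.

```bash
mkdir -p pics
cat > h.py <<'E'
import numpy as np,cv2
from plant import ctrl,imaging,close_job
def ray(info,u,v,fish=False,H=400):
    f=H/2/np.tan(np.radians(info['fovy'])/2)
    x,y=u-info['cx'],v-info['cy']
    if fish:
        r=np.hypot(x,y);th=r/f;s=np.sin(th)/max(r,1e-9);d=np.array([x*s,-y*s,-np.cos(th)])
    else: d=np.array([x/f,-y/f,-1.])
    T=np.array(info['T']);return T[:3,3],T[:3,:3]@d
def onz(info,u,v,z,fish=False):
    o,d=ray(info,u,v,fish);return o+d*(z-o[2])/d[2]
def proj(info,p):
    T=np.array(info['T']);q=T[:3,:3].T@(np.array(p)-T[:3,3]);f=200/np.tan(np.radians(info['fovy'])/2)
    return info['cx']-f*q[0]/q[2],info['cy']+f*q[1]/q[2]
E
python3 - <<'E'
from h import *
for n in("top","side"):
    cv2.imwrite(f"pics/{n}.png",imaging.capture(n)[:,:,::-1]);i=imaging.camera_info(n);print(n,i)
print(ctrl.observe(),ctrl.grasp_offset)
E
```

```text
top {'fovy': 47.50345045401811, 'cx': 319.4897287357339, 'cy': 198.67435973981821, 'T': array([[ 0.00788054,  0.9954479 , -0.09498091,  0.44787659],
       [-0.99996038,  0.00745161, -0.00486982,  0.20318426],
       [-0.00413989,  0.09501553,  0.99546718,  0.98457576],
       [ 0.        ,  0.        ,  0.        ,  1.        ]])}
side {'fovy': 48.47542832945035, 'cx': 319.2508927859341, 'cy': 203.0272455410121, 'T': array([[ 0.96944291,  0.13149646, -0.2070969 ,  0.34222519],
       [-0.24465389,  0.58027268, -0.77680634, -0.5410856 ],
       [ 0.01802539,  0.80373646,  0.59471236,  0.60967205],
       [ 0.        ,  0.        ,  0.        ,  1.        ]])}
{'t': 0.1, 'qpos': array([ 1.11449074e+00,  2.07317299e-01,  1.54277884e+00,  7.43122043e-07,
        1.39350894e+00, -1.50482638e-01]), 'dq': array([ 0.00103276, -0.00336576, -0.00322254,  0.0005552 , -0.00088386,
        0.0011219 ]), 'joint_efforts': array([ 1.09647648e-03, -3.71864569e+01, -2.82294238e+01,  7.01913354e-02,
        3.11775191e-02, -5.87791055e-05]), 'tool_pos': array([0.17280107, 0.5476678 , 0.20443215]), 'tcp_rot': array([-3.13960308e+00, -3.02416802e-04,  2.83576927e+00]), 'force': array([0.59930183, 0.2574502 , 0.4546236 ]), 'ft_torque': array([-0.01647784,  0.03231404,  0.06136726]), 'finger_force': 0.0, 'width': 0.09402290279396348} 0.0188
```

View pics/top.png

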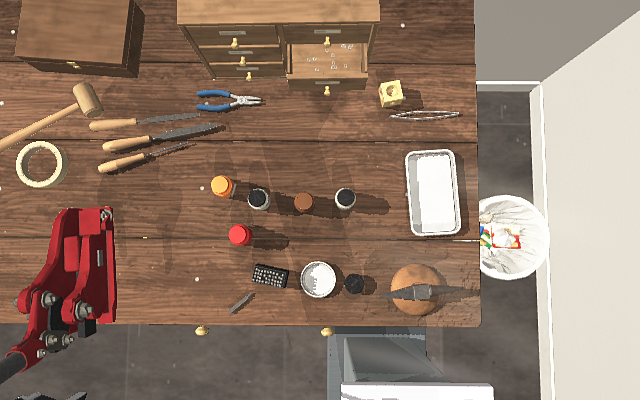

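View pics/side.png

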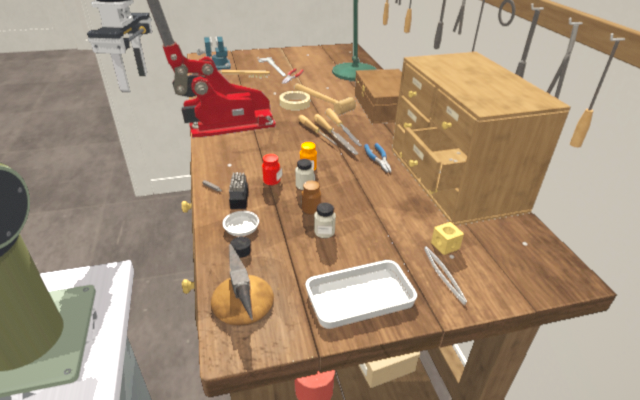

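The top view shows black-capped jars at about (258,198) and (345,198), with brown at (303,203), orange at (223,186) and the tray centred near (432,193). The side view shows the jars at (305,170) and (325,215) and agrees. Next I refine these by colour mask.

Run:
```python
from h import *
im=cv2.imread("pics/top.png");i=imaging.camera_info("top");g=im.max(2)
def blob(m,x0,y0,x1,y1):
    s=np.zeros_like(m);s[y0:y1,x0:x1]=m[y0:y1,x0:x1]
    c=max(cv2.findContours(s,cv2.RETR_EXTERNAL,cv2.CHAIN_APPROX_NONE)[0],key=cv2.contourArea);return c
for n,b in dict(a=(240,185,270,202),b=(335,185,355,202)).items():
    c=blob((g<60).astype(np.uint8),*b);(p,r)=cv2.minEnclosingCircle(c);print(n,p,r,onz(i,*p,.066))
hsv=cv2.cvtColor(im,cv2.COLOR_BGR2HSV);m=((hsv[...,1]<50)&(hsv[...,2]>120)).astype(np.uint8)
r=cv2.minAreaRect(blob(m,395,140,470,245));print(r)
print([onz(i,*p,.02)[:2] for p in cv2.boxPoints(r)],onz(i,*r[0],.02))
print('others',[onz(i,*p,.06)[:2] for p in((303,202),(223,185),(240,234))])
S=imaging.camera_info("side")
v=np.hstack([im[160:230,200:380]]);cv2.imwrite("pics/z.png",cv2.resize(v,None,fx=4,fy=4,interpolation=2))
for p in((0,0,0),(.173,.548,.2)): print(proj(i,p))
```

```text
a (256.6470642089844, 197.1764678955078) 8.54976749420166 [0.5376227  0.33540155 0.066     ]
b (345.75, 197.0) 8.310484886169434 [0.53933532 0.15438415 0.066     ]
((431.3484191894531, 192.3319549560547), (86.19003295898438, 52.7823371887207), 84.80557250976562)
[array([0.64252493, 0.03298044]), array([ 0.65375943, -0.080184  ]), array([ 0.46956082, -0.09294669]), array([0.45862323, 0.01819461])] [ 0.55528267 -0.03053657  0.02      ]
others [array([0.52901837, 0.24133191]), array([0.56278802, 0.40584968]), array([0.46285228, 0.36849755])]
(np.float64(418.35058612184054), np.float64(461.1586638863946))
(np.float64(113.01087680060164), np.float64(406.2841051629248))
```

View pics/z.png

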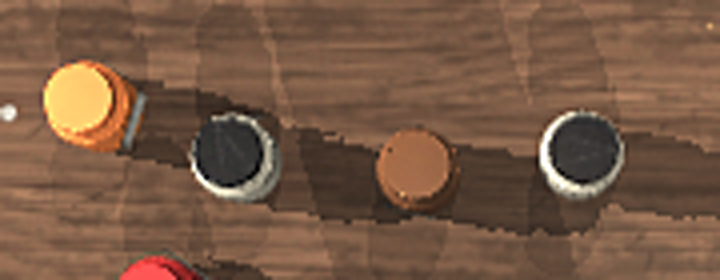

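Jar a is at about (0.537,0.335), jar b at about (0.539,0.153) and the tray centre at (0.556,-0.031). I go above b first with the fingers closing along x, which keeps clear of the neighbours.

```bash
python3 -m crank '{"dr":[[0,0,0],[0,0,0],[0,0,0],[0,0,0],[0,0,0],[0,0,0],[0,0,0],[0,0,0],[0,0,0],[0,0,0],[0,0,0],[0,0,0],[0,0,0],[0,0,0],[0,0,0],[0,0,0]],"translation":[[-0.031,-0.018,0],[-0.031,-0.018,0],[-0.031,-0.018,0],[-0.031,-0.018,0],[-0.031,-0.018,0],[-0.031,-0.018,0],[-0.031,-0.018,0],[-0.031,-0.018,0],[-0.031,-0.018,0],[-0.031,-0.018,0],[-0.031,-0.018,0],[-0.031,-0.018,0],[-0.031,-0.018,0],[-0.031,-0.018,0],[-0.031,-0.018,0],[0,0,0]],"fingers":[0,0,0,0,0,0,0,0,0,0,0,0,0,0,0,0]}'
python3 -m crank '{"dr":[[0,0,0.115],[0,0,0.115],[0,0,0.115],[0,0,0.115],[0,0,0.115],[0,0,0.115],[0,0,0.115],[0,0,0.115],[0,0,0.115],[0,0,0.115],[0,0,0.115],[0,0,0]],"translation":[[0,0,0],[0,0,0],[0,0,0],[0,0,0],[0,0,0],[0,0,0],[0,0,0],[0,0,0],[0,0,0],[0,0,0],[0,0,0],[0,0,0]],"fingers":[0.2,0.2,0.2,0.2,0.2,0.2,0.2,0.2,0.2,0.2,0.2,0.2]}'
python3 - <<'E'
from h import *
i=imaging.camera_info("wrist");cv2.imwrite("pics/w1.png",imaging.capture("wrist")[:,:,::-1]);s=ctrl.observe()
print(i,s['tool_pos'],s['tcp_rot'],s['force'],s['width'],s['qpos'])
E
```

```text
t: 1.43
tool_pos: [0.5388, 0.1459, 0.205]
tcp_rot: [-3.14, 0.002, 2.83]
force: [0.9, 0.5, 0.1]
width: 0.094
finger_force: 0.0
t: 2.43
tool_pos: [0.5345, 0.1513, 0.2049]
tcp_rot: [-3.14, -0.0, 1.569]
force: [-0.5, 0.7, -0.4]
width: 0.0749
finger_force: 0.0
{'fovy': 65.70646984690485, 'cx': 322.63767762143914, 'cy': 198.9226744141485, 'T': array([[ 9.99994766e-01,  5.44918062e-04,  3.18915010e-03,
         5.34649853e-01],
       [-1.26076567e-03,  9.73425106e-01,  2.29002125e-01,
         2.17534745e-01],
       [-2.97961138e-03, -2.29004947e-01,  9.73420698e-01,
         3.84538951e-01],
       [ 0.00000000e+00,  0.00000000e+00,  0.00000000e+00,
         1.00000000e+00]])} [0.53456476 0.15126336 0.20497578] [-3.14043789e+00 -2.72281378e-05  1.57359186e+00] [-0.24508294  0.11406066 -0.23730782] 0.07536495208474361 [1.19865705e-01 1.66737508e-01 1.58944993e+00 1.64709561e-04
 1.38654890e+00 1.17039890e-01]
```

View pics/w1.png

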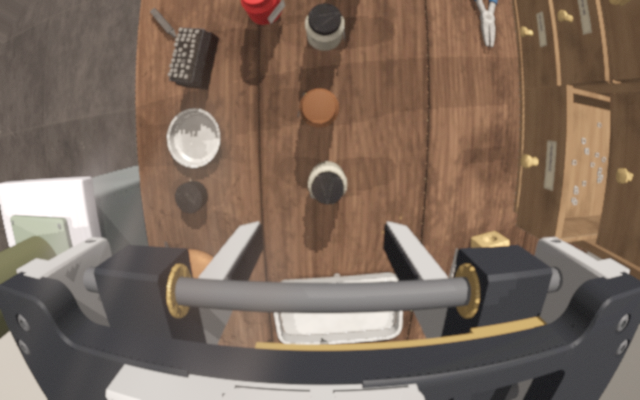

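The wrist view shows jar b's cap at about (327,187) with its body visible at (327,177). Jar a's cap is at (326,19), brown at (319,106), the tray ahead at (338,310).

Run:
```python
from h import *
i=imaging.camera_info("wrist")
im=cv2.imread("pics/w1.png");g=im.max(2)
for n,(x0,y0,x1,y1) in dict(b=(305,160,350,210),a=(300,0,350,34)).items():
    m=(g[y0:y1,x0:x1]<60).astype(np.uint8);c=max(cv2.findContours(m,0,1)[0],key=cv2.contourArea);p,r=cv2.minEnclosingCircle(c)
    p=(p[0]+x0,p[1]+y0);print(n,p,r,onz(i,*p,.066,True))
print([onz(i,*p,.02,True) for p in((275,284),(398,276),(404,330),(282,345))])
```

```text
b (333.0, 198.83333206176758) 3.0047261714935303 [0.54469342 0.14264957 0.066     ]
a (323.5, 24.5) 13.729630470275879 [0.53408918 0.32735454 0.066     ]
[array([0.47008677, 0.0142287 , 0.02      ]), array([0.63505821, 0.02582183, 0.02      ]), array([ 0.65465151, -0.06718812,  0.02      ]), array([ 0.47343027, -0.09330131,  0.02      ])]
```

```bash
python3 -m crank '{"dr":[[0,0,0],[0,0,0],[0,0,0],[0,0,0],[0,0,0],[0,0,0],[0,0,0],[0,0,0],[0,0,0],[0,0,0]],"translation":[[0.0015,0.0045,0],[0,0,0],[0,0,0.03],[0,0,0.03],[0,0,0.03],[0,0,0.03],[0,0,0.03],[0,0,0.025],[0,0,0.012],[0,0,0]],"fingers":[0.2,0.2,0.2,0.2,0.2,0.2,0.2,0.2,0.2,0.2]}'
python3 -m crank '{"dr":[[0,0,0],[0,0,0],[0,0,0],[0,0,0],[0,0,0],[0,0,0],[0,0,0],[0,0,0]],"translation":[[0,0,0],[0,0,0],[0,0,0],[0,0,0],[0,0,0],[0,0,0],[0,0,0],[0,0,0]],"fingers":[1,1,1,1,1,1,1,1]}'
```

```text
t: 3.32
tool_pos: [0.5367, 0.152, 0.0151]
tcp_rot: [-3.134, 0.001, 1.572]
force: [0.4, -0.3, 0.2]
width: 0.0753
finger_force: 0.0
t: 3.98
tool_pos: [0.5404, 0.1525, 0.0197]
tcp_rot: [3.14, -0.0, 1.571]
force: [-2.0, -0.6, 5.8]
width: 0.0428
finger_force: 30.0
```

```bash
python3 -m crank '{"dr":[[0,0,0],[0,0,0],[0,0,0],[0,0,0],[0,0,0],[0,0,0],[0,0,0],[0,0,0],[0,0,0],[0,0,0],[0,0,0],[0,0,0]],"translation":[[0,0,-0.005],[0,0,-0.01],[0,0,-0.015],[0,0,-0.015],[0,0,-0.01],[0,0,-0.005],[0,0,0],[0,0,0],[0,0,0],[0,0,0],[0,0,0],[0,0,0]],"fingers":[1,1,1,1,1,1,1,1,1,1,1,1]}'
python3 - <<'E'
from h import *
F=[]
for _ in range(4): F.append(ctrl.observe()['force'].copy());imaging.capture("top")
print(np.round(F,2))
E
```

```text
t: 4.98
tool_pos: [0.5392, 0.1523, 0.0777]
tcp_rot: [-3.14, 0.0, 1.571]
force: [-0.1, 0.6, -1.0]
width: 0.0424
finger_force: 30.0
[[-0.14  0.58 -0.96]
 [-0.45 -0.25 -1.64]
 [ 0.21 -0.02 -1.61]
 [-0.55  0.39 -0.66]]
```

Pull is about 1.2 N (0.12 kg), so b is the empty jar. I set it back where it stood.

```bash
python3 -m crank '{"dr":[[0,0,0],[0,0,0],[0,0,0],[0,0,0],[0,0,0],[0,0,0],[0,0,0],[0,0,0],[0,0,0],[0,0,0],[0,0,0]],"translation":[[0,0,0.01],[0,0,0.015],[0,0,0.015],[0,0,0.008],[0,0,0.005],[0,0,0.003],[0,0,0.0015],[0,0,0.001],[0,0,0],[0,0,0],[0,0,0]],"fingers":[1,1,1,1,1,1,1,1,1,1,1]}'
```

```text
t: 6.1
tool_pos: [0.5403, 0.1524, 0.0206]
tcp_rot: [3.14, -0.0, 1.571]
force: [-0.4, 0.3, -0.5]
width: 0.0428
finger_force: 30.0
```

```bash
python3 -m crank '{"dr":[[0,0,0],[0,0,0],[0,0,0],[0,0,0]],"translation":[[0,0,0.0008],[0,0,0.0008],[0,0,0],[0,0,0]],"fingers":[1,1,1,1]}'
python3 -m crank '{"dr":[[0,0,0],[0,0,0],[0,0,0],[0,0,0],[0,0,0]],"translation":[[0,0,0],[0,0,0],[0,0,0],[0,0,0],[0,0,0]],"fingers":[0.2,0.2,0.2,0.2,0.2]}'
python3 -m crank '{"dr":[[0,0,0],[0,0,0],[0,0,0],[0,0,0],[0,0,0],[0,0,0],[0,0,0],[0,0,0]],"translation":[[0,0,-0.02],[0,0,-0.025],[0,0,-0.03],[0,0,-0.03],[0,0,-0.03],[0,0,-0.03],[0,0,-0.02],[0,0,0]],"fingers":[0.2,0.2,0.2,0.2,0.2,0.2,0.2,0.2]}'
python3 -m crank '{"dr":[[0,0,0],[0,0,0],[0,0,0],[0,0,0],[0,0,0],[0,0,0],[0,0,0],[0,0,0]],"translation":[[0.027,0,0],[0.027,0,0],[0.027,0,0],[0.027,0,0],[0.027,0,0],[0.027,0,0],[0.02,0,0],[0,0,0]],"fingers":[0.2,0.2,0.2,0.2,0.2,0.2,0.2,0.2]}'
python3 - <<'E'
from h import *
i=imaging.camera_info("wrist");im=imaging.capture("wrist")[:,:,::-1].copy();s=ctrl.observe()
print(s['tool_pos'],s['tcp_rot'])
cv2.imwrite("pics/w2.png",im)
E
```

```text
t: 6.43
tool_pos: [0.5404, 0.1525, 0.0197]
tcp_rot: [3.141, -0.0, 1.571]
force: [-1.7, -1.0, 4.7]
width: 0.0429
finger_force: 30.0
t: 6.85
tool_pos: [0.5397, 0.1523, 0.0182]
tcp_rot: [-3.141, 0.0, 1.571]
force: [0.2, -0.0, -0.1]
width: 0.0723
finger_force: 0.0
t: 7.52
tool_pos: [0.5434, 0.1529, 0.2093]
tcp_rot: [3.131, -0.001, 1.571]
force: [0.8, 0.6, 0.7]
width: 0.0752
finger_force: 0.0
t: 8.18
tool_pos: [0.5383, 0.3377, 0.2011]
tcp_rot: [-3.139, -0.001, 1.575]
force: [-0.2, -0.4, 0.4]
width: 0.075
finger_force: 0.0
[0.53853836 0.33562756 0.20121791] [-3.13898467e+00  1.21650631e-03  1.57375737e+00]
```

View pics/w2.png

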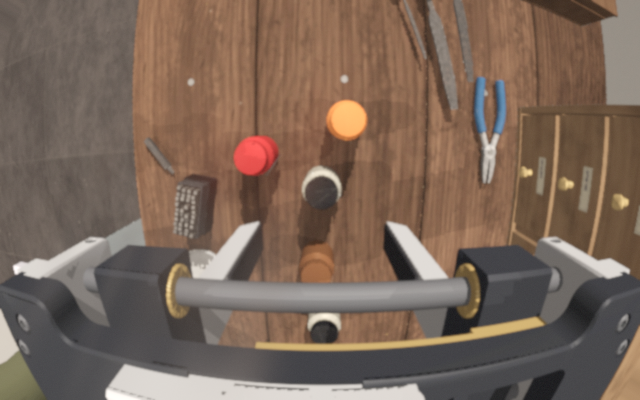

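Jar b stands upright at (323,330). Jar a's cap is at (321,192), about 1 mm in -x and 4 mm in -y from the tool. Red is at (256,155), clear of the fingers.

```bash
python3 -m crank '{"dr":[[0,0,0],[0,0,0],[0,0,0],[0,0,0],[0,0,0],[0,0,0],[0,0,0],[0,0,0],[0,0,0],[0,0,0],[0,0,0]],"translation":[[-0.0035,-0.001,0],[0,0,0],[0,0,0.03],[0,0,0.03],[0,0,0.03],[0,0,0.03],[0,0,0.03],[0,0,0.02],[0,0,0.012],[0,0,0],[0,0,0]],"fingers":[0.2,0.2,0.2,0.2,0.2,0.2,0.2,0.2,0.2,0.2,0.2]}'
python3 -m crank '{"dr":[[0,0,0],[0,0,0],[0,0,0],[0,0,0],[0,0,0],[0,0,0],[0,0,0],[0,0,0]],"translation":[[0,0,0],[0,0,0],[0,0,0],[0,0,0],[0,0,0],[0,0,0],[0,0,0],[0,0,0]],"fingers":[1,1,1,1,1,1,1,1]}'
python3 -m crank '{"dr":[[0,0,0],[0,0,0],[0,0,0],[0,0,0],[0,0,0],[0,0,0],[0,0,0],[0,0,0],[0,0,0],[0,0,0],[0,0,0],[0,0,0]],"translation":[[0,0,-0.005],[0,0,-0.01],[0,0,-0.015],[0,0,-0.015],[0,0,-0.01],[0,0,-0.005],[0,0,0],[0,0,0],[0,0,0],[0,0,0],[0,0,0],[0,0,0]],"fingers":[1,1,1,1,1,1,1,1,1,1,1,1]}'
python3 - <<'E'
from h import *
F=[]
for _ in range(4): F.append(ctrl.observe()['force'].copy());imaging.capture("top")
print(np.round(F,2))
E
```

```text
t: 9.15
tool_pos: [0.539, 0.33, 0.0214]
tcp_rot: [-3.141, 0.0, 1.57]
force: [-0.1, 0.3, -0.7]
width: 0.075
finger_force: 0.0
t: 9.82
tool_pos: [0.5373, 0.3311, 0.022]
tcp_rot: [-3.139, 0.0, 1.571]
force: [-4.3, -0.1, 5.2]
width: 0.0424
finger_force: 30.0
t: 10.82
tool_pos: [0.5383, 0.3306, 0.0805]
tcp_rot: [-3.14, 0.001, 1.571]
force: [0.4, 0.4, -4.6]
width: 0.0422
finger_force: 30.0
[[ 0.36  0.36 -4.58]
 [-0.39  0.07 -3.44]
 [-0.16 -0.16 -3.73]
 [-0.58  0.79 -3.49]]
```

About 3.9 N, so a is the full jar. I raise it and carry it over the tray, clear of the others.

```bash
python3 -m crank '{"dr":[[0,0,0],[0,0,0],[0,0,0],[0,0,0],[0,0,0],[0,0,0],[0,0,0],[0,0,0],[0,0,0],[0,0,0],[0,0,0],[0,0,0],[0,0,0],[0,0,0],[0,0,0],[0,0,0],[0,0,0],[0,0,0],[0,0,0],[0,0,0]],"translation":[[0,0,-0.015],[0,0,-0.025],[0,0,-0.025],[0,0,-0.015],[-0.01,0,0],[-0.02,0.001,0],[-0.03,0.0015,0],[-0.03,0.0015,0],[-0.03,0.0015,0],[-0.03,0.0015,0],[-0.03,0.0015,0],[-0.03,0.0015,0],[-0.03,0.0015,0],[-0.03,0.0015,0],[-0.03,0.0015,0],[-0.03,0.0015,0],[-0.02,0.001,0],[-0.012,0.001,0],[0,0,0],[0,0,0]],"fingers":[1,1,1,1,1,1,1,1,1,1,1,1,1,1,1,1,1,1,1,1]}'
python3 - <<'E'
from h import *
im=imaging.capture("side")[:,:,::-1].copy();s=ctrl.observe()
print(s['tool_pos'],s['tcp_rot'],s['force'],s['width'])
cv2.imwrite("pics/s2.png",im)
E
```

```text
t: 12.68
tool_pos: [0.556, -0.0312, 0.1605]
tcp_rot: [-3.14, -0.001, 1.569]
force: [0.0, 0.5, -4.3]
width: 0.0427
finger_force: 30.0
[ 0.55611195 -0.03041576  0.1606539 ] [-3.14027806e+00 -1.15169793e-03  1.57069242e+00] [ 0.50288244  1.09640186 -3.70344385] 0.042291610268041735
```

View pics/s2.png

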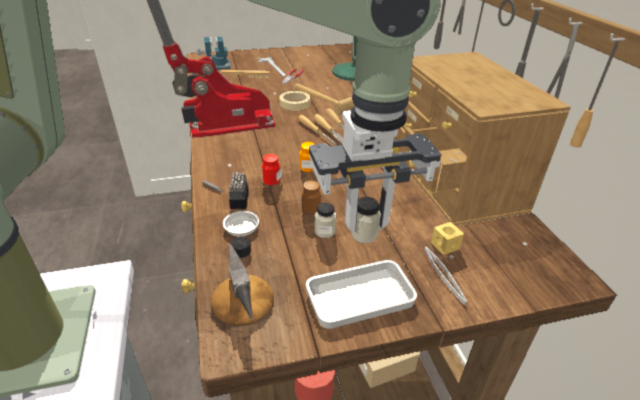

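The jar is held upright at (367,220), above the tray at (360,293), and jar b stands at (325,220). Now I lower it, slowing near the floor.

```bash
python3 -m crank '{"dr":[[0,0,0],[0,0,0],[0,0,0],[0,0,0],[0,0,0],[0,0,0],[0,0,0],[0,0,0],[0,0,0],[0,0,0],[0,0,0],[0,0,0]],"translation":[[0,0,0.01],[0,0,0.02],[0,0,0.025],[0,0,0.025],[0,0,0.02],[0,0,0.015],[0,0,0.01],[0,0,0.006],[0,0,0.003],[0,0,0],[0,0,0],[0,0,0]],"fingers":[1,1,1,1,1,1,1,1,1,1,1,1]}'
python3 -m crank '{"dr":[[0,0,0],[0,0,0],[0,0,0],[0,0,0],[0,0,0],[0,0,0]],"translation":[[0,0,0.0005],[0,0,0.0005],[0,0,0.0005],[0,0,0.0005],[0,0,0],[0,0,0]],"fingers":[1,1,1,1,1,1]}'
```

```text
t: 13.73
tool_pos: [0.5579, -0.0313, 0.0286]
tcp_rot: [3.139, 0.001, 1.571]
force: [0.3, -0.5, -3.9]
width: 0.0422
finger_force: 30.0
t: 14.23
tool_pos: [0.5567, -0.0312, 0.0253]
tcp_rot: [-3.141, -0.0, 1.571]
force: [-0.1, -0.1, -3.7]
width: 0.0425
finger_force: 30.0
```

```bash
python3 -m crank '{"dr":[[0,0,0],[0,0,0],[0,0,0],[0,0,0],[0,0,0],[0,0,0]],"translation":[[0,0,0.0005],[0,0,0.0005],[0,0,0.0005],[0,0,0],[0,0,0],[0,0,0]],"fingers":[1,1,1,1,1,1]}'
```

```text
t: 14.73
tool_pos: [0.5568, -0.0311, 0.0241]
tcp_rot: [3.142, 0.0, 1.571]
force: [-0.9, -0.4, -1.3]
width: 0.0426
finger_force: 30.0
```

Load has started to transfer. I go down a touch more, release, check, then rise.

```bash
python3 -m crank '{"dr":[[0,0,0],[0,0,0],[0,0,0]],"translation":[[0,0,0.0005],[0,0,0],[0,0,0]],"fingers":[1,1,1]}'
python3 -m crank '{"dr":[[0,0,0],[0,0,0],[0,0,0],[0,0,0],[0,0,0],[0,0,0]],"translation":[[0,0,0],[0,0,0],[0,0,0],[0,0,0],[0,0,0],[0,0,0]],"fingers":[0.2,0.2,0.2,0.2,0.2,0.2]}'
python3 -m crank '{"dr":[[0,0,0],[0,0,0],[0,0,0],[0,0,0],[0,0,0],[0,0,0],[0,0,0],[0,0,0],[0,0,0]],"translation":[[0,0,-0.01],[0,0,-0.02],[0,0,-0.03],[0,0,-0.03],[0,0,-0.03],[0,0,-0.03],[0,0,-0.02],[0,0,0],[0,0,0]],"fingers":[0.2,0.2,0.2,0.2,0.2,0.2,0.2,0.2,0.2]}'
python3 - <<'E'
from h import *
cv2.imwrite("pics/s3.png",imaging.capture("side")[:,:,::-1])
E
```

```text
t: 14.98
tool_pos: [0.5568, -0.0312, 0.024]
tcp_rot: [-3.141, 0.0, 1.571]
force: [-2.5, 0.2, 5.3]
width: 0.0424
finger_force: 30.0
t: 15.48
tool_pos: [0.5569, -0.0312, 0.0233]
tcp_rot: [3.141, 0.0, 1.571]
force: [0.8, 0.6, 0.1]
width: 0.0745
finger_force: 0.0
t: 16.23
tool_pos: [0.5578, -0.0313, 0.1953]
tcp_rot: [3.138, 0.001, 1.571]
force: [0.2, -0.1, -0.7]
width: 0.0749
finger_force: 0.0
```

View pics/s3.png

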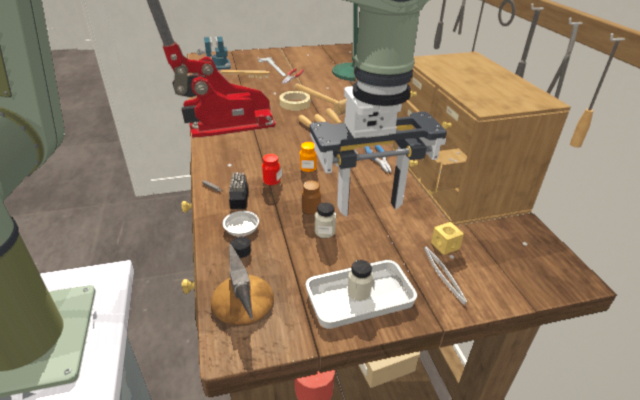

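The full jar stands upright in the tray at (361,280), the empty one upright on the bench at (325,220), and the gripper is clear of both.

```bash
python3 -c "from plant import close_job;print(close_job())"
```

```text
the job is handed in; nothing more can be done
None
```

The full jar (jar a, about 0.39 kg by the wrist force) is upright in the tray, and the empty one (jar b, about 0.12 kg) is upright on the bench at its original spot; I handed the job in at about 16 s.

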